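Tip the tape roll onto its sheet and slide it home into its bay

ROBOT

A 6-joint arm with a two-finger parallel gripper is mounted at the origin on the work surface. World frame = base frame: x ahead of the robot, y to its left, z up, the work surface at z = 0. Lengths are in m, angles in rad, forces in N, time in s.
With the tool pointing down it reaches from about 0.375 to 0.925 m from the base axis. Payload 5.7 kg.
Tool frame: the origin (TCP) lies on the centre line of the jaws, within the pads' length; the fingertips stand 25 mm ahead of it and the grasp point (between the pads) lies 6 mm ahead of it; z points along the fingers, y is the direction in which the jaws open and shut (so a half turn about z gives the same grasp; the last joint's range is limited). The gripper opens to 85 mm and grips with 20 to 120 N. Pads are 22 mm wide; open, the fingers measure 114 mm over their backs; the gripper's body (76 mm by 85 mm) begins 54 mm behind the grasp point. The pads swing forward as they close: fully open they stand 13 mm farther back than shut.
Start: joints at [-1.459, 0.359, 1.51, -0, 1.272, -0.115], TCP at [0.135, -0.585, 0.256] pointing down, gripper open.
Joint ranges: [-2.97, 2.97], [-1.01, 2.36], [0.21, 2.38], [-0.96, 4.11], [0.2, 2.71], [-2.98, 2.98]. Speed limits (rad/s): [2.39, 2.39, 3.14, 3.14, 3.14, 3.14].

INTERFACE

Orientations are given as a 3x3 rotation matrix whose columns are the frame's x, y, z axes.
In Python, from station import sense, snapshot, camera_model, sign_off, search_frame, tip_of gives the robot as it stands.
- The arm moves only by the tool play_rows, never from a script. Its argument "targets" is a list of rows, each a list of 2 entries, a list of its own where there are three numbers: the shift along the tool's x, y, z in mm, then the turn about the tool's z in degrees. In form: [[[x, y, z], roll], ...]. A call has 1 to 5 rows; each row shifts and turns the pose as measured when the row begins, along the tool's axes as they then stand; what a row does not reach is not made up. A row lasts 1/8 s, in which the tool goes at most 62.5 mm and 10.7 degrees, less where a joint would pass 70% of its speed; a pose out of reach is approached as far as the arm can. A call with a gripper value outside its range is refused whole. "grip" is the finger opening in mm, from 0 to 85.4, set as the call begins (left out, the last holds). The fingers move at their own pace and stop on an object; "force" is the grip in N (left out, the last holds). Time passes only in rows, so rows that do not move let the fingers close. It gives the time, the measured TCP pose, the force and the opening at its end, in the units of the state.
- sense(): the state, without advancing time (a new reading comes with each control period).
- snapshot(name): name is "scene" or "top" or "wrist"; returns the picture (420x560x3 uint8, red, green, blue); there is no depth.
- camera_model(name): a dict with "mtx" (3x3 intrinsics, pixels), "R" (3x3) and "t" (3): a world point X has camera coordinates R X + t. Camera axes: x right, y down, z forward; pixel columns grow to the right and rows downward; lengths in m; the calibration is good to about 2 mm. The wrist camera is an equidistant fisheye: a pixel r from the principal point sees the ray r / f radians off the axis. A picture is of the moment at which its call begins: read the wrist's pose just before it. camera_model takes no time and is no camera call; for the wrist camera it gives the pose at the moment of the call.
- sign_off(): hands the job in, once; it reports no verdict.
Trained networks look in the newest picture that a camera, given by its name, has taken for a name from the list of things; names that differ only in an ending like _2 or _b are one class to them, and where a whole thing is asked for, a point or a joint stands for the part that bears it (a point fixed in the world has none). Each returns a list of dicts, best first, with "conf" (0 to 1); they miss things now and then, are a little off and sometimes report something else, mostly with a low value. They report only what shows in the picture. A call takes as long as a camera call. They do not tell look-alikes from the thing itself.
- search_frame(camera, name): "point" ([row, column] in pixels, amid what is visible of it).
- tip_of(camera, name): "point" ([row, column] in pixels: a listed point, or the origin of a listed thing).
The state is a dict: "time_s": time; "q": joint angles; "joint_vel": joint speeds; "effort": joint torques, N m; "tool_pos": TCP position; "orientation": TCP orientation; "wrist_force": force on the tool from outside, world axes, zero at the start; "wrist_torque": the same for the moment, N m; "grip_width": opening from 0.0 (shut) to 1.0 (fully open).
Only numpy, scipy, OpenCV 4.12 (cv2) and the standard library are available. Lean on these libraries where they do the work, as an engineer would, in place of code of your own. Each camera call takes 0.05 s, during which the arm holds its last target. There are 200 camera calls.

TASK

The wide roll of tape stands on its edge beside the ink tub. Working gently and without gripping or lifting it, push it over away from the tub so that it drops flat onto the sheet of brown paper, then slide it flat along the bench into the bay of wooden battens until it rests against the back batten. Do not disturb the tub, the squeegee or the bin, and leave the roll lying there at rest.

Things in the scene. Friction and masses are not known exactly. Their poses are not given: they have to be found in the camera images.
- roll: Loose roll of grey tape, about 0.3 to 0.6 kg: diameter 120 mm, 50 mm wide, core hole 76 mm across, right through. Origin at the centre of the hole; own y = axle. Starts standing on its edge: origin 60 mm up, axle level, flat faces 25 mm to either side along y. Leaning over 23 degrees it falls by itself, landing some 85 mm from where it stood. Flat: axle upright (either face up), origin 25 mm up.
- sheet: Brown paper sheet flat on the bench, on the side of the roll away from the tub, 170 mm (x) by 200 mm (y), under 1 mm thick, nothing to catch on. Origin at bench level, 15 mm from the sheet's middle towards its -x edge; axes parallel to those of the standing roll. Its origin starts 90 mm from the roll's centre along y, 20 mm back along -x.
- tub: Round white plastic ink tub with a black cap, diameter 58 mm, 62 mm high, loose, standing about 36 mm from one flat face of the roll (its centre 90 mm from the roll's along the roll's y). Which side varies. Origin at the centre of its underside, z up. To be left alone.
- bay: Three light wooden battens 22 mm high, fixed to the bench, no floor. Origin at bench level below the roll's centre when the roll is home: touching the back batten, midway between the sides. x points from the open mouth (robot side) to the back batten, z up. Back batten's inner face at x = +60 mm; side battens (22 mm thick) from x = -20 to +60 mm, inner faces at y = +70 and -70 mm.
- squeegee: Screen-printing squeegee lying on the bench, wooden handle 130 mm long (its x), 34 mm wide, with a black rubber blade along one side, 32 mm high. Origin at bench level in the middle of the handle. A bystander, leave it alone.
- bin: Open yellow plastic bin 110 x 85 x 55 mm (x, y, z), loose on the bench. Origin at the centre of its underside. A bystander, leave it alone.
Not all that is in view belongs to the job. Of the things like the roll, leave any that is orange; of the rest the smaller one is meant. Several things have the shape of the bay; the one meant has the colours described above.

How it is judged:
By the outcome, as a careful person would: the job done as asked, in the order asked, and still so for the second after the job is handed in, with the robot touching nothing.
It also fails if it takes over 61 s, if anything falls off the work surface, if the arm or the gripper's body presses on something with over 40 N, if the wrist force passes 120 N, or if a joint passes its speed limit or range.

## Working session

There is one attempt and no reset: what is moved stays moved. The work goes in short steps, Python scripts to look and compute and a tool call to move; the robot and the scene stay as the last step left them, time stands still between calls to the robot, and variables do not carry over. Pictures are saved under pics/ and viewed, about 8 in all and at most 12, crops included, and the job is handed in when it is done.

Besides the shell and the picture viewer there is one more tool, called after "Request:" by a JSON object that holds its "api" and its "payload", one argument or row to a line. play_rows: Moves the arm, as the interface text tells. Its arguments: {"type":"object","properties":{"targets":{"type":"array","items":{"type":"array"}},"grip":{"type":"number"},"force":{"type":"number"}},"required":["targets"]}

```bash
mkdir -p pics; cat > h.py <<'E'
import numpy as np, cv2
from station import *
def ray(cam,rc,z=0.0):
    m=camera_model(cam);K=np.array(m["mtx"]);R=np.array(m["R"]);t=np.array(m["t"])
    d=np.linalg.inv(K)@[rc[1],rc[0],1]; C=-R.T@t; w=R.T@d
    return C+w*(z-C[2])/w[2]
def proj(cam,X):
    m=camera_model(cam);p=np.array(m["mtx"])@(np.array(m["R"])@np.array(X)+np.array(m["t"]));return p[1]/p[2],p[0]/p[2]
def snap(cam,f=None):
    im=snapshot(cam)
    if f: cv2.imwrite("pics/"+f,np.ascontiguousarray(im[:,:,::-1]))
    return im
E
python3 - <<'E'
from h import *
for c in("top","scene"):
    snap(c,c+"0.png")
    m=camera_model(c);print(c,np.round(-np.array(m["R"]).T@m["t"],3),np.round(np.array(m["R"])[2],2))
    for n,z in(("roll",.06),("sheet",0),("tub",0),("bay",0),("squeegee",0),("bin",0)):
        for k,fn in(("tip",tip_of),("sf",search_frame)):
            for r in fn(c,n)[:5]: print(c,n,k,round(r["conf"],2),np.round(r["point"]),np.round(ray(c,r["point"],z),3)[:2])
s=sense();print(s["time_s"],s["tool_pos"],np.round(s["orientation"],3))
E
```

```text
top [ 0.414 -0.006  1.096] [ 0.13  0.02 -0.99]
top roll tip 0.75 [203. 214.] [0.56  0.155]
top roll tip 0.73 [251. 278.] [0.446 0.001]
top roll tip 0.64 [313. 190.] [0.301 0.204]
top roll tip 0.37 [240. 412.] [ 0.475 -0.318]
top roll sf 0.81 [202. 211.] [0.562 0.164]
top roll sf 0.74 [312. 186.] [0.303 0.215]
top roll sf 0.62 [247. 279.] [ 0.456 -0.002]
top sheet tip 0.79 [247. 312.] [ 0.459 -0.085]
top sheet sf 0.68 [242. 318.] [ 0.473 -0.101]
top tub tip 0.65 [268. 245.] [0.405 0.084]
top tub sf 0.79 [268. 243.] [0.405 0.088]
top bay sf 0.95 [139. 294.] [ 0.738 -0.039]
top bay sf 0.86 [109. 207.] [0.82  0.192]
top squeegee tip 0.65 [243. 418.] [ 0.472 -0.35 ]
top squeegee sf 0.68 [242. 414.] [ 0.473 -0.34 ]
top bin tip 0.88 [234. 149.] [0.487 0.329]
top bin sf 0.58 [235. 145.] [0.486 0.339]
scene [ 1.252 -0.357  0.677] [-0.71  0.36 -0.6 ]
scene roll tip 0.86 [191. 347.] [0.553 0.166]
scene roll tip 0.82 [136. 311.] [0.308 0.213]
scene roll sf 0.95 [189. 347.] [0.548 0.169]
scene roll sf 0.74 [183. 262.] [0.448 0.01 ]
scene roll sf 0.69 [224. 222.] [ 0.545 -0.12 ]
scene roll sf 0.67 [138. 309.] [0.316 0.202]
scene sheet tip 0.76 [217. 221.] [ 0.453 -0.091]
scene sheet sf 0.96 [223. 222.] [ 0.472 -0.098]
scene tub tip 0.77 [186. 285.] [0.404 0.09 ]
scene tub sf 0.86 [172. 292.] [0.358 0.134]
scene bay sf 0.79 [280. 431.] [0.8   0.206]
scene bay sf 0.75 [298. 303.] [ 0.736 -0.039]
scene squeegee sf 0.91 [251. 110.] [ 0.46  -0.332]
scene bin tip 0.55 [184. 388.] [0.501 0.324]
scene bin sf 0.65 [173. 391.] [0.466 0.359]
1.3 [ 0.13492542 -0.58462819  0.25628905] [[ 0.974  0.225  0.   ]
 [ 0.225 -0.974  0.   ]
 [ 0.    -0.    -1.   ]]
```

View pics/top0.png

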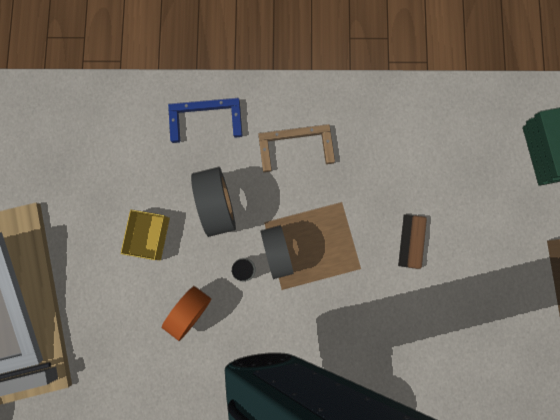

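View pics/scene0.png

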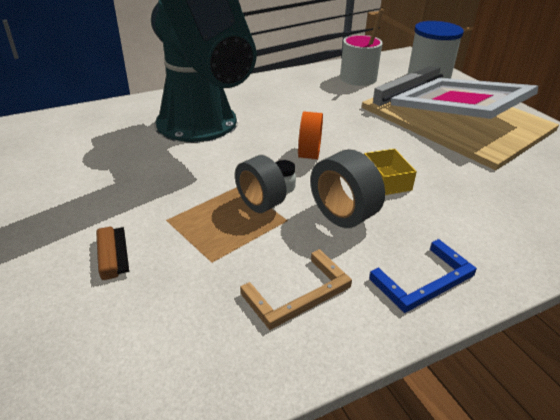

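```bash
python3 - <<'E'
from h import *
im=cv2.imread("pics/top0.png")[110:300,225:375]
cv2.imwrite("pics/crop.png",cv2.resize(im,None,fx=4*.78,fy=4*.78,interpolation=cv2.INTER_CUBIC))
c=[(220,263),(204,342),(269,360),(289,282)]
P=[ray("top",p)[:2] for p in c];print(np.round(P,3))
u=(P[1]-P[0]+P[2]-P[3]);u/=np.linalg.norm(u);print("sheet -y dir(right)",u)
E
```

```text
[[ 0.527  0.04 ]
 [ 0.569 -0.161]
 [ 0.406 -0.204]
 [ 0.355 -0.01 ]]
sheet -y dir(right) [ 0.23124568 -0.97289539]
```

View pics/crop.png

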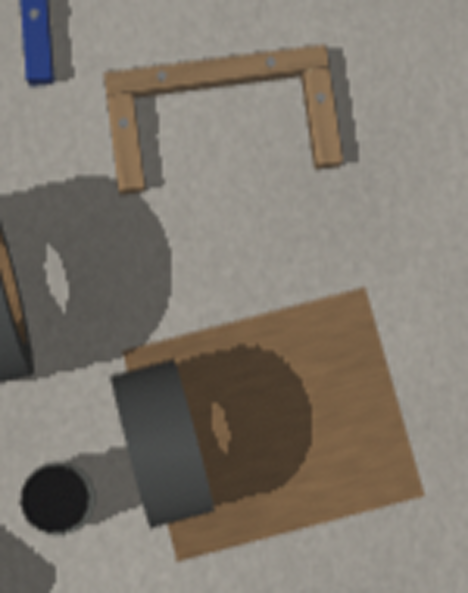

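```bash
python3 - <<'E'
from h import *
f=lambda x,y:ray("top",(110+y/3.12-.5+.16,225+x/3.12-.34),.022)[:2]
BL,BR,FL,FR=f(105,73),f(328,45),f(108,96),f(330,70)
IL,IR,OL,OR=f(143,188),f(317,167),f(118,192),f(342,162)
print(np.round([BL,BR,FL,FR,OL,IL,IR,OR],4))
y=(BL-BR)+(FL-FR);y/=np.linalg.norm(y);x=np.array([y[1],-y[0]])
print("x",x,"backthick",(BL-FL)@x,"w",(OL-OR)@y,(IL-IR)@y)
mid=(BL+BR)/2; print("from back",mid-x*.142*.0-x*(.022+.06)); print("inner",(FL+FR)/2-x*.06)
m=(OL+OR+IL+IR)/4; print("from ends",m+.02*x)
for n in("tub","roll"):
  for r in tip_of("scene",n)[:5]:print(n,r["conf"],r["point"])
E
```

```text
[[ 0.7475  0.0536]
 [ 0.7721 -0.1288]
 [ 0.7281  0.0509]
 [ 0.751  -0.1303]
 [ 0.6482  0.0416]
 [ 0.6516  0.0214]
 [ 0.6699 -0.1193]
 [ 0.6742 -0.1395]]
x [0.99154471 0.12976553] backthick 0.019560819542425924 w 0.18299788195830313 0.1419015318965919
from back [ 0.6784803  -0.04826038]
inner [ 0.68004785 -0.04752231]
from ends [ 0.6807914  -0.04635516]
tub 0.77 [186.0, 284.6]
roll 0.86 [191.1, 347.3]
roll 0.82 [135.7, 311.2]
```

Request:
{"api": "play_rows", "payload": {
  "targets": [
    [[60, 0, 0], 0],
    [[60, 0, 0], 0],
    [[60, -20, 0], 0],
    [[60, -40, 0], 0],
    [[50, -40, 0], 0]
  ],
  "grip": 0
}}

```text
time_s: 2.02
tool_pos: [0.3897, -0.4346, 0.256]
orientation: [[0.976, 0.216, 0.001], [0.216, -0.976, -0.005], [0.0, 0.005, -1.0]]
wrist_force: [0.3, -0.5, -0.2]
grip_width: -0.001
```

Request:
{"api": "play_rows", "payload": {
  "targets": [
    [[20, -58, 0], 0],
    [[20, -58, 0], 0],
    [[20, -58, 0], 0],
    [[20, -58, 0], 0],
    [[20, -58, 0], 0]
  ]
}}

```text
time_s: 2.65
tool_pos: [0.428, -0.1241, 0.255]
orientation: [[0.976, 0.216, 0.006], [0.216, -0.976, -0.007], [0.005, 0.008, -1.0]]
wrist_force: [0.4, 0.3, -0.1]
grip_width: 0.0
```

Request:
{"api": "play_rows", "payload": {
  "targets": [
    [[18, -58, 0], 0],
    [[18, -58, 0], 0],
    [[15, -50, 0], 0],
    [[0, 0, 0], 0]
  ]
}}

```text
time_s: 3.15
tool_pos: [0.4421, 0.058, 0.2551]
orientation: [[0.975, 0.221, 0.011], [0.221, -0.975, -0.006], [0.009, 0.008, -1.0]]
wrist_force: [0.7, 0.2, 0.1]
grip_width: -0.0
```

Request:
{"api": "play_rows", "payload": {
  "targets": [
    [[-6, -4, 40], 0],
    [[0, 0, 45], 0],
    [[0, 0, 35], 0],
    [[0, 0, 8], 0]
  ]
}}

```text
time_s: 3.65
tool_pos: [0.4399, 0.0569, 0.1262]
orientation: [[0.975, 0.222, 0.018], [0.223, -0.975, -0.008], [0.016, 0.012, -1.0]]
wrist_force: [-0.7, -0.0, -0.1]
grip_width: -0.005
```

```bash
python3 - <<'E'
from h import *
s=sense();print(s["tool_pos"],s["wrist_force"])
a=snap("scene");b=snap("top")
A=cv2.resize(a[130:260,180:330],None,fx=3,fy=3);B=cv2.resize(b[200:330,200:320],None,fx=3,fy=3)
cv2.imwrite("pics/pre.png",np.hstack([A,B])[:,:,::-1])
E
```

```text
[0.43992393 0.05694555 0.12621165] [-0.72396133 -0.0088042  -0.05251664]
```

View pics/pre.png

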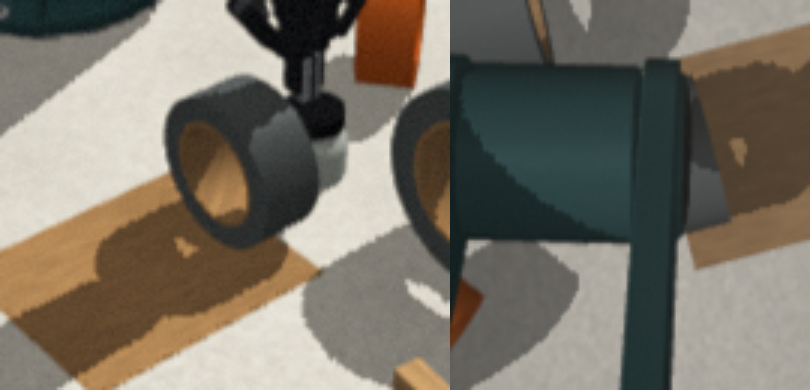

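Request:
{"api": "play_rows", "payload": {
  "targets": [
    [[-2, 5, 0], 0],
    [[-1, 5, 0], 0],
    [[0, 5, 0], 0],
    [[0, 5, 0], 0],
    [[0, 5, 0], 0]
  ]
}}

```text
time_s: 4.38
tool_pos: [0.447, 0.0299, 0.1318]
orientation: [[0.975, 0.222, 0.028], [0.222, -0.975, -0.009], [0.026, 0.015, -1.0]]
wrist_force: [-0.1, 0.7, 0.0]
grip_width: 0.003
```

Request:
{"api": "play_rows", "payload": {
  "targets": [
    [[0, 6, 0], 0],
    [[0, 6, 0], 0],
    [[0, 6, 0], 0],
    [[0, 6, 0], 0]
  ]
}}

```text
time_s: 4.88
tool_pos: [0.4528, 0.0047, 0.1321]
orientation: [[0.975, 0.222, 0.028], [0.223, -0.975, -0.009], [0.025, 0.015, -1.0]]
wrist_force: [-0.3, -0.2, 0.9]
grip_width: -0.001
```

```bash
python3 - <<'E'
from h import *
s=sense();print(s["tool_pos"],s["wrist_force"])
a=snap("scene");b=snap("top")
A=cv2.resize(a[130:260,180:330],None,fx=3,fy=3);B=cv2.resize(b[200:330,200:320],None,fx=3,fy=3)
cv2.imwrite("pics/mid.png",np.hstack([A,B])[:,:,::-1])
E
```

```text
[0.45276953 0.00474895 0.132114  ] [-0.26194033 -0.22276759  0.88353883]
```

View pics/mid.png

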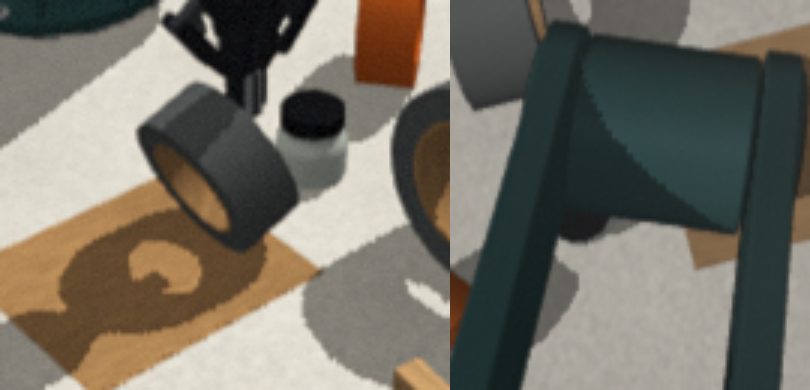

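Request:
{"api": "play_rows", "payload": {
  "targets": [
    [[0, 5, 0], 0],
    [[0, 5, 0], 0],
    [[0, 5, 0], 0],
    [[0, 5, 0], 0],
    [[0, 0, 0], 0]
  ]
}}

```text
time_s: 5.6
tool_pos: [0.4576, -0.0163, 0.1324]
orientation: [[0.975, 0.222, 0.028], [0.222, -0.975, -0.009], [0.025, 0.015, -1.0]]
wrist_force: [-0.3, -0.8, 0.7]
grip_width: 0.001
```

Request:
{"api": "play_rows", "payload": {
  "targets": [
    [[0, 0, -20], 0],
    [[0, 0, -40], 0],
    [[0, 0, -40], 0],
    [[0, 0, 0], 0]
  ]
}}

```text
time_s: 6.1
tool_pos: [0.454, -0.0151, 0.2345]
orientation: [[0.975, 0.221, 0.026], [0.222, -0.975, -0.008], [0.023, 0.014, -1.0]]
wrist_force: [-0.1, 0.5, -0.4]
grip_width: -0.0
```

```bash
python3 - <<'E'
from h import *
s=sense();print(s["tool_pos"],s["wrist_force"])
a=snap("scene");b=snap("top")
for c in("scene","top"):
  for r in tip_of(c,"roll")[:5]+tip_of(c,"tub"): print(c,round(r["conf"],2),r["point"],ray(c,r["point"],.025)[:2].round(4),ray(c,r["point"],.0)[:2].round(4))
A=cv2.resize(a[130:260,130:330],None,fx=2,fy=2);B=cv2.resize(b[200:330,200:370],None,fx=2,fy=2)
cv2.imwrite("pics/fall.png",np.hstack([A,B])[:,:,::-1])
E
```

```text
[ 0.45403894 -0.01514755  0.23449749] [-0.11405399  0.52939996 -0.40876063]
scene 0.82 [188.8, 348.2] [0.5069 0.2021] [0.4783 0.2236]
scene 0.62 [136.6, 310.4] [0.2575 0.2412] [0.2194 0.2641]
scene 0.58 [186.4, 284.3] [0.4365 0.072 ] [0.4052 0.0884]
top 0.97 [202.7, 214.8] [0.5664 0.1596] [0.57   0.1635]
top 0.59 [309.5, 186.4] [0.3045 0.2214] [0.3019 0.2267]
top 0.5 [269.2, 242.4] [0.4026 0.0874] [0.4023 0.0896]
```

View pics/fall.png

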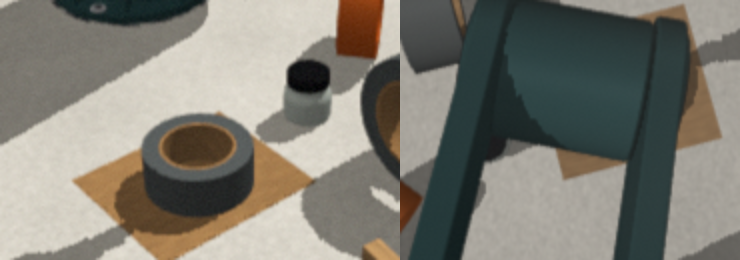

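```bash
python3 - <<'E'
from h import *
print(ray("scene",(130+147/2,130+198/2),.05))
im=cv2.imread("pics/fall.png")
# hole rim samples (crop x,y) on orange/dark upper edge
from scipy.optimize import least_squares
pts=np.array([(159,146),(237,147),(197,124),(143,150),(253,150),(196,113)])
rad=[.038]*3+[.06]*3
W=np.array([ray("scene",(130+p[1]/2,130+p[0]/2),.05)[:2] for p in pts])
r=least_squares(lambda c:np.linalg.norm(W-c,axis=1)-rad,W.mean(0));print(r.x,r.fun)
E
```

```text
[ 0.47472892 -0.07939215  0.05      ]
[ 0.47192719 -0.07787425] [ 0.00361226  0.00324222  0.00051393 -0.0016068  -0.00123139 -0.00054759]
```

Request:
{"api": "play_rows", "payload": {
  "targets": [
    [[0, 33, 0], 5],
    [[0, 33, 0], 0],
    [[0, 0, 0], 0]
  ]
}}

```text
time_s: 6.78
tool_pos: [0.4618, -0.0803, 0.2282]
orientation: [[0.991, 0.134, 0.012], [0.134, -0.991, -0.005], [0.011, 0.006, -1.0]]
wrist_force: [-0.1, -0.1, -0.7]
grip_width: 0.001
```

```bash
cat > go.py <<'E'
from h import *
import sys
s=sense();p=np.array(s["tool_pos"]);R=np.array(s["orientation"])
print(p.round(4),np.array(s["wrist_force"]).round(1),R.round(3).tolist())
print("mm tool:",(R.T@(np.array(list(map(float,sys.argv[1:4])))-p)*1000).round(1))
E
python3 go.py 0.470 -0.079 0.1
```

```text
[ 0.4618 -0.0803  0.2282] [-0.1 -0.1 -0.7] [[0.991, 0.134, 0.012], [0.134, -0.991, -0.005], [0.011, 0.006, -1.0]]
mm tool: [  6.9  -1.  128.3]
```

Orientation now is nearly aligned with the slide. Descend.

Request:
{"api": "play_rows", "payload": {
  "targets": [
    [[6, -1, 45], 0],
    [[2, 0, 45], 0],
    [[2, 0, 35], 0],
    [[0, 0, 0], 0]
  ]
}}

```text
time_s: 7.28
tool_pos: [0.4723, -0.0761, 0.0989]
orientation: [[0.991, 0.133, 0.01], [0.133, -0.991, -0.003], [0.009, 0.004, -1.0]]
wrist_force: [-0.1, -0.4, -0.3]
grip_width: 0.003
```

```bash
python3 go.py 0.472 -0.079 0.047; python3 - <<'E'
from h import *
a=snap("scene");
cv2.imwrite("pics/above.png",cv2.resize(a[130:260,130:330],None,fx=3,fy=3)[:,:,::-1])
E
```

```text
[ 0.4723 -0.0761  0.0989] [-0.1 -0.4 -0.3] [[0.991, 0.133, 0.01], [0.133, -0.991, -0.003], [0.009, 0.004, -1.0]]
mm tool: [-1.1  2.6 51.9]
```

View pics/above.png

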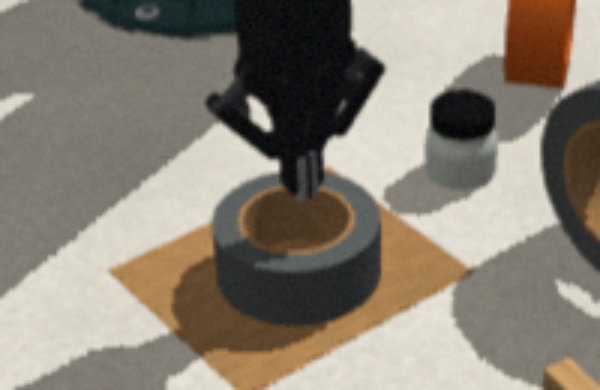

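Request:
{"api": "play_rows", "payload": {
  "targets": [
    [[-1, 3, 25], 0],
    [[0, 0, 25], 0],
    [[10, 0, 0], 0],
    [[8, 0, 0], 0],
    [[0, 0, 0], 0]
  ]
}}

```text
time_s: 7.95
tool_pos: [0.4969, -0.0772, 0.0568]
orientation: [[0.991, 0.134, 0.021], [0.134, -0.991, -0.006], [0.02, 0.009, -1.0]]
wrist_force: [-1.3, 0.2, -0.5]
grip_width: 0.001
```

```bash
python3 go.py 0.6 -0.0575 0.047
```

```text
[ 0.4969 -0.0772  0.0568] [-1.3  0.2 -0.5] [[0.991, 0.134, 0.021], [0.134, -0.991, -0.006], [0.02, 0.009, -1.0]]
mm tool: [104.6  -5.8  11.9]
```

Request:
{"api": "play_rows", "payload": {
  "targets": [
    [[8, -1, 4], 0],
    [[8, -1, 4], 0],
    [[10, -1, 1], 0],
    [[10, -1, 1], 0],
    [[10, 0, 0], 0]
  ]
}}

```text
time_s: 8.57
tool_pos: [0.5381, -0.0659, 0.0486]
orientation: [[0.991, 0.135, 0.012], [0.135, -0.991, -0.005], [0.011, 0.007, -1.0]]
wrist_force: [-2.1, -0.0, -0.6]
grip_width: -0.003
```

Request:
{"api": "play_rows", "payload": {
  "targets": [
    [[12, -1, 0], 0],
    [[12, 0, 0], 0],
    [[12, 0, 0], 0],
    [[12, 0, 0], 0],
    [[0, 0, 0], 0]
  ]
}}

```text
time_s: 9.2
tool_pos: [0.5916, -0.0577, 0.0492]
orientation: [[0.991, 0.135, 0.016], [0.135, -0.991, -0.006], [0.015, 0.008, -1.0]]
wrist_force: [-0.2, 0.3, 0.6]
grip_width: -0.002
```

```bash
python3 go.py 0.66 -0.0497 0.047; python3 - <<'E'
from h import *
a=snap("scene");
cv2.imwrite("pics/tow.png",cv2.resize(a[160:340,160:360],None,fx=3,fy=3)[:,:,::-1])
E
```

```text
[ 0.5916 -0.0577  0.0492] [-0.2  0.3  0.6] [[0.991, 0.135, 0.016], [0.135, -0.991, -0.006], [0.015, 0.008, -1.0]]
mm tool: [68.8  1.3  3.2]
```

View pics/tow.png

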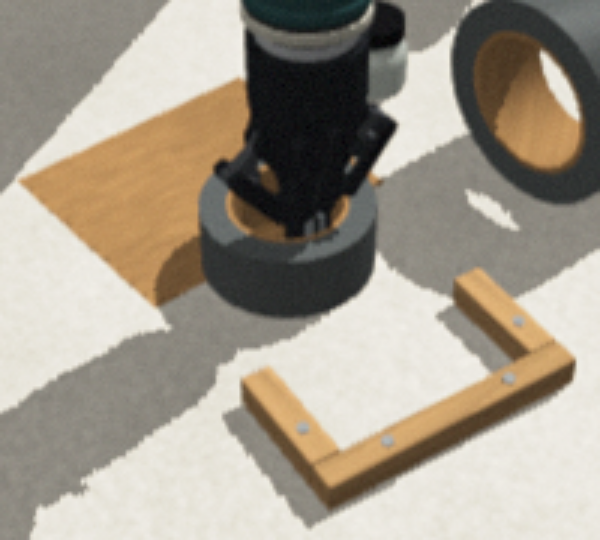

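Request:
{"api": "play_rows", "payload": {
  "targets": [
    [[12, 0, 1], 0],
    [[12, 0, 0], 0],
    [[12, 0, 0], 0],
    [[12, 0, 0], 0],
    [[12, 0, 0], 0]
  ]
}}

```text
time_s: 9.88
tool_pos: [0.6492, -0.0491, 0.0483]
orientation: [[0.991, 0.135, 0.007], [0.135, -0.991, -0.005], [0.007, 0.006, -1.0]]
wrist_force: [-1.8, -0.1, 1.0]
grip_width: -0.001
```

Request:
{"api": "play_rows", "payload": {
  "targets": [
    [[10, 0, 1], 0],
    [[10, 0, 0], 0],
    [[6, 0, 0], 0],
    [[5, 0, 0], 0],
    [[0, 0, 0], 0]
  ]
}}

```text
time_s: 10.5
tool_pos: [0.6828, -0.0444, 0.0474]
orientation: [[0.991, 0.135, 0.007], [0.135, -0.991, -0.005], [0.007, 0.006, -1.0]]
wrist_force: [0.2, 0.8, -0.3]
grip_width: -0.001
```

```bash
python3 go.py 0.707 -0.0435 0.047; python3 - <<'E'
from h import *
a=snap("scene");
cv2.imwrite("pics/near.png",cv2.resize(a[200:340,230:370],None,fx=4,fy=4)[:,:,::-1])
E
```

```text
[ 0.6828 -0.0444  0.0474] [ 0.2  0.8 -0.3] [[0.991, 0.135, 0.007], [0.135, -0.991, -0.005], [0.007, 0.006, -1.0]]
mm tool: [24.1  2.3  0.6]
```

View pics/near.png

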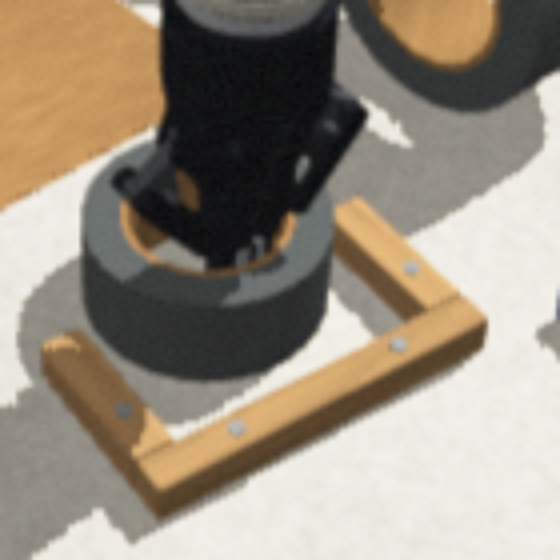

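Entering the bay cleanly, roughly centred; about 25 mm to go. (10 pictures viewed.)

Request:
{"api": "play_rows", "payload": {
  "targets": [
    [[6, 0, 0], 0],
    [[5, 0, 0], 0],
    [[5, 0, 0], 0],
    [[4, 0, 0], 0],
    [[0, 0, 0], 0]
  ]
}}

```text
time_s: 11.18
tool_pos: [0.7029, -0.0416, 0.0474]
orientation: [[0.991, 0.135, 0.006], [0.135, -0.991, -0.005], [0.005, 0.006, -1.0]]
wrist_force: [-1.4, -0.3, -0.2]
grip_width: -0.003
```

Request:
{"api": "play_rows", "payload": {
  "targets": [
    [[3, 0, 0], 0],
    [[3, 0, 0], 0],
    [[0, 0, 0], 0]
  ]
}}

```text
time_s: 11.55
tool_pos: [0.7073, -0.0409, 0.0474]
orientation: [[0.991, 0.135, 0.002], [0.135, -0.991, -0.005], [0.001, 0.005, -1.0]]
wrist_force: [-3.4, -0.9, 1.5]
grip_width: 0.004
```

Request:
{"api": "play_rows", "payload": {
  "targets": [
    [[3, 0, 0], 0],
    [[2, 0, 0], 0],
    [[0, 0, 0], 0]
  ]
}}

```text
time_s: 11.92
tool_pos: [0.7074, -0.0408, 0.0475]
orientation: [[0.991, 0.136, -0.008], [0.136, -0.991, -0.006], [-0.009, 0.005, -1.0]]
wrist_force: [-2.1, -0.1, 0.8]
grip_width: 0.002
```

Request:
{"api": "play_rows", "payload": {
  "targets": [
    [[3, 0, 0], 0],
    [[0, 0, 0], 0]
  ]
}}

```text
time_s: 12.18
tool_pos: [0.7074, -0.0407, 0.0475]
orientation: [[0.991, 0.136, -0.015], [0.136, -0.991, -0.006], [-0.015, 0.004, -1.0]]
wrist_force: [-2.5, -0.1, 0.3]
grip_width: 0.003
```

Request:
{"api": "play_rows", "payload": {
  "targets": [
    [[-8, 0, 0], 0],
    [[-10, 0, 0], 0],
    [[-4, 0, 0], 0],
    [[0, 0, -40], 0],
    [[0, 0, -60], 0]
  ]
}}

```text
time_s: 12.8
tool_pos: [0.6842, -0.0427, 0.1445]
orientation: [[0.991, 0.135, -0.019], [0.135, -0.991, -0.004], [-0.019, 0.002, -1.0]]
wrist_force: [1.4, -0.3, -0.6]
grip_width: -0.0
```

Request:
{"api": "play_rows", "payload": {
  "targets": [
    [[-30, 40, -40], 0],
    [[-30, 55, 0], 0],
    [[-30, 55, 0], 0],
    [[-30, 55, 0], 0],
    [[-30, 55, 0], 0]
  ]
}}

```text
time_s: 13.42
tool_pos: [0.5785, -0.3208, 0.1961]
orientation: [[0.99, 0.144, 0.001], [0.144, -0.99, -0.01], [0.0, 0.01, -1.0]]
wrist_force: [0.5, -0.2, -0.3]
grip_width: 0.002
```

```bash
python3 - <<'E'
from h import *
print(sense()["tool_pos"])
a=snap("scene");b=snap("top")
for c in("scene","top"):
  for n in("roll","tub","squeegee","bin"):
    for r in tip_of(c,n)[:4]: print(c,n,round(r["conf"],2),r["point"],ray(c,r["point"],.025 if n=="roll" else 0)[:2].round(4))
A=cv2.resize(a[200:340,230:370],None,fx=2.8,fy=2.8,interpolation=2);B=cv2.resize(b[100:200,240:340],None,fx=3.92,fy=3.92,interpolation=2)
cv2.imwrite("pics/end.png",np.hstack([A,B])[:,:,::-1])
E
```

```text
[ 0.57849437 -0.32076321  0.19614673]
scene roll 0.62 [139.5, 308.8] [0.2695 0.2296]
scene roll 0.61 [272.7, 291.3] [ 0.6905 -0.0413]
scene roll 0.57 [194.6, 347.5] [0.5255 0.1883]
scene tub 0.87 [187.4, 282.9] [0.4075 0.0835]
scene squeegee 0.9 [254.3, 108.3] [ 0.4679 -0.3377]
scene bin 0.62 [182.3, 382.1] [0.49   0.3145]
top roll 0.98 [312.3, 188.5] [0.2979 0.216 ]
top roll 0.95 [204.6, 214.5] [0.5616 0.1602]
top roll 0.78 [159.2, 297.5] [ 0.679  -0.0465]
top squeegee 0.62 [241.9, 413.4] [ 0.4745 -0.339 ]
top bin 0.55 [235.7, 148.9] [0.4841 0.3287]
```

View pics/end.png

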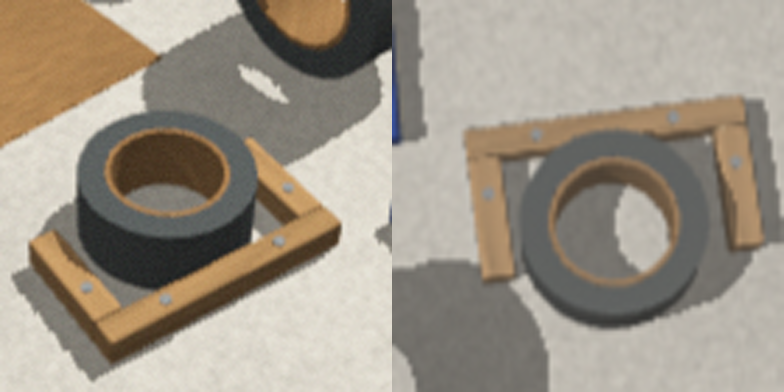

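```bash
python3 - <<'E'
from h import *
f=lambda x,y,z:ray("top",(100+y/3.92-.37,240+(x-392)/3.92-.37),z)[:2]
c=np.mean([f(552,220,.05),f(679,220,.05),f(615,157,.05),f(615,284,.05)],0)
xb=np.array([.9915,.13]);print("hole",c,"top edge",f(612,130,.05)-.06*xb)
for a,b in(((470,152),(745,122)),): 
  A,B=f(*a,.022),f(*b,.022);print("gap to batten mm",1000*(((A+B)/2-c)@xb-.06),A,B)
s=sense();print(s["time_s"],s["joint_vel"])
E
```

```text
hole [ 0.68145001 -0.04329767] top edge [ 0.68046789 -0.0488511 ]
gap to batten mm 2.5283128274019298 [0.73339707 0.0502992 ] [ 0.75452556 -0.12845834]
13.925 [-0.00301185  0.00083336 -0.00263947 -0.0006383   0.00015883 -0.00230314]
```

The pixel gap estimate (about 2 mm, within error) is inconclusive, so I'll confirm seating with a second gentle push while reading the force.

Request:
{"api": "play_rows", "payload": {
  "targets": [
    [[30, -55, 0], 0],
    [[30, -55, 0], 0],
    [[30, -55, 0], 0],
    [[30, -55, 0], 0],
    [[18, -40, 0], 0]
  ]
}}

```text
time_s: 14.55
tool_pos: [0.6801, -0.0376, 0.1933]
orientation: [[0.989, 0.146, 0.003], [0.146, -0.989, -0.011], [0.001, 0.011, -1.0]]
wrist_force: [-0.5, -0.8, 0.4]
grip_width: -0.001
```

```bash
python3 go.py 0.680 -0.046 0.048
```

```text
[ 0.6801 -0.0376  0.1933] [-0.5 -0.8  0.4] [[0.989, 0.146, 0.003], [0.146, -0.989, -0.011], [0.001, 0.011, -1.0]]
mm tool: [ -1.6   6.7 145.4]
```

Request:
{"api": "play_rows", "payload": {
  "targets": [
    [[-1, 7, 40], 0],
    [[0, 2, 40], 0],
    [[0, 0, 30], 0],
    [[0, 0, 0], 0]
  ]
}}

```text
time_s: 15.05
tool_pos: [0.6836, -0.0375, 0.082]
orientation: [[0.987, 0.159, 0.007], [0.159, -0.987, -0.01], [0.005, 0.011, -1.0]]
wrist_force: [-0.8, -1.1, 0.2]
grip_width: -0.003
```

```bash
python3 go.py 0.680 -0.046 0.048
```

```text
[ 0.6836 -0.0375  0.082 ] [-0.8 -1.1  0.2] [[0.987, 0.159, 0.007], [0.159, -0.987, -0.01], [0.005, 0.011, -1.0]]
mm tool: [-5.1  7.5 34. ]
```

Request:
{"api": "play_rows", "payload": {
  "targets": [
    [[-5, 8, 0], 1],
    [[0, 1, 20], 0],
    [[0, 0, 14], 0],
    [[0, 0, 0], 0]
  ]
}}

```text
time_s: 15.55
tool_pos: [0.6826, -0.0481, 0.0497]
orientation: [[0.99, 0.141, 0.013], [0.141, -0.99, -0.011], [0.011, 0.013, -1.0]]
wrist_force: [0.4, 0.4, 0.2]
grip_width: 0.001
```

Request:
{"api": "play_rows", "payload": {
  "targets": [
    [[9, 0, 0], 0],
    [[8, 0, 0], 0],
    [[5, 0, 0], 0],
    [[4, 0, 0], 0]
  ]
}}

```text
time_s: 16.05
tool_pos: [0.7071, -0.0447, 0.0505]
orientation: [[0.99, 0.142, 0.006], [0.142, -0.99, -0.012], [0.004, 0.012, -1.0]]
wrist_force: [-14.7, -2.6, 8.8]
grip_width: 0.004
```

Request:
{"api": "play_rows", "payload": {
  "targets": [
    [[4, 0, 0], 0]
  ]
}}

```text
time_s: 16.18
tool_pos: [0.707, -0.0444, 0.0501]
orientation: [[0.99, 0.142, -0.003], [0.142, -0.99, -0.012], [-0.005, 0.011, -1.0]]
wrist_force: [-10.9, -2.0, 7.4]
grip_width: 0.002
```

Request:
{"api": "play_rows", "payload": {
  "targets": [
    [[5, 0, 0], 0]
  ]
}}

```text
time_s: 16.3
tool_pos: [0.7073, -0.0439, 0.0497]
orientation: [[0.99, 0.143, -0.013], [0.142, -0.99, -0.012], [-0.015, 0.01, -1.0]]
wrist_force: [-14.5, -3.2, 9.6]
grip_width: -0.001
```

Blocked at x = 0.707 against about 15 N, while sliding took only about 2 N, so the roll is seated. Withdrawing.

Request:
{"api": "play_rows", "payload": {
  "targets": [
    [[-6, 0, 0], 0],
    [[-10, 0, 0], 0],
    [[-5, 0, 0], 0],
    [[0, 0, -40], 0],
    [[0, 0, -60], 0]
  ]
}}

```text
time_s: 16.92
tool_pos: [0.6833, -0.0452, 0.1468]
orientation: [[0.99, 0.143, -0.022], [0.142, -0.99, -0.011], [-0.024, 0.007, -1.0]]
wrist_force: [0.7, 0.4, 0.7]
grip_width: 0.0
```

Request:
{"api": "play_rows", "payload": {
  "targets": [
    [[-30, 40, -40], 0],
    [[-30, 55, 0], 0],
    [[-30, 55, 0], 0],
    [[-30, 55, 0], 0],
    [[0, 0, 0], 0]
  ]
}}

```text
time_s: 17.55
tool_pos: [0.5996, -0.2692, 0.1999]
orientation: [[0.989, 0.146, -0.003], [0.146, -0.989, -0.017], [-0.005, 0.017, -1.0]]
wrist_force: [-0.4, 0.9, -0.4]
grip_width: 0.001
```

```bash
python3 - <<'E'
from h import *
print(sense()["tool_pos"],sense()["wrist_force"])
a=snap("scene");b=snap("top")
for n in("roll","tub","bin"):
    for r in tip_of("top",n)[:4]: print(n,round(r["conf"],2),r["point"],ray("top",r["point"],.025 if n=="roll" else 0)[:2].round(4))
A=cv2.resize(a[100:350,90:460],(480,324));B=cv2.resize(b[110:190,250:330],(320,324),interpolation=2)
cv2.imwrite("pics/end2.png",np.hstack([A,B])[:,:,::-1])
E
```

```text
[ 0.59959331 -0.26920066  0.19991192] [-0.39389941  0.93179142 -0.43645315]
roll 0.78 [158.2, 295.5] [ 0.6815 -0.0415]
roll 0.62 [201.5, 213.8] [0.5695 0.1622]
tub 0.68 [267.4, 243.7] [0.4068 0.0864]
bin 0.64 [233.6, 152.0] [0.4895 0.321 ]
```

View pics/end2.png

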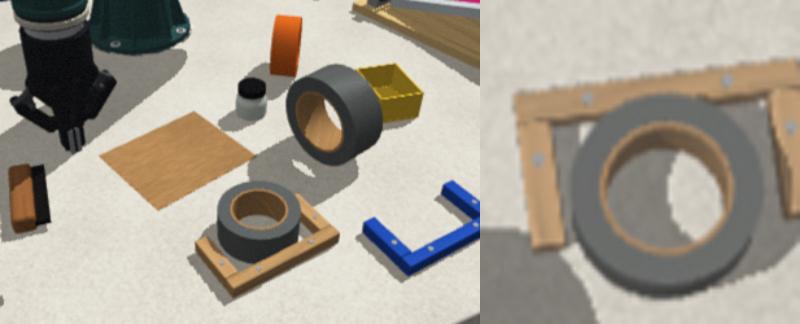

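The roll lies flat in the wooden bay against the back batten. The tub, bin, squeegee and sheet are where they were, and the arm is clear.

```bash
python3 -c "
from station import *
print(sign_off())"
```

```text
the job is handed in; nothing more can be done
None
```

The smaller grey roll is now lying flat in the wooden bay against the back batten, and the job is handed in at about 18 s of the 61 s allowed.

- **How it was moved:** I pushed the roll over with the shut fingertips high on its tub-side face, and it dropped flat onto the brown paper. I then put the shut fingers in the core hole and slid it flat along the bench into the bay, without gripping or lifting it.
- **Resting against the batten:** A second push inside the bay stopped at the same place, at about 15 N against about 2 N while sliding. The final picture shows the roll lying flat in the bay with the arm clear. The network put its centre at (0.682, -0.042), against an estimated home of (0.680, -0.047).
- **A check that disagreed:** Before that second push, one pixel measurement suggested a gap of about 2.5 mm to the back batten. This is within picture error and the push contradicts it, but I did not repeat the measurement afterwards.
- **Other things:** In the last picture the tub, bin, squeegee and the other rolls look undisturbed. The network's positions for the tub and bin match the first readings to within about 1 cm.

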